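# Clamp collar onto the flat of a honing-machine spindle

### The job

The wheel of the honing machine has to be clamped down again. First pinch the bare end of the spindle and turn it until your fingers are closed on its flat with the flat facing the machine's front (the switch side); then fetch the collar, lower it over the spindle onto the wheel hub with its thumb-screw square over the flat, and press it down until the sprung wheel goes no further. Finish while still gripping the collar and holding it pressed down like that, so that I can tighten the screw, and leave the tools lying about where they are.

Things in the scene. Friction and masses are not known exactly. Their poses are not given: they have to be found in the camera images.
- machine: bench honing machine, fixed: dark grey housing 150 mm deep (x) and 235 mm wide (y, from 72 mm left to 163 mm right of the spindle), 74 mm high; a low motor cap (80 mm across, 101 mm high, its centre 117 mm to the right of the spindle) and a steel tool-support bar 92 mm behind the spindle, top at 132 mm. Origin on the spindle axis at bench level; z up; its front, with the black rocker switch, looks along its own -x
- spindle_top (a point): centre of the top end of the upright steel spindle, 155 mm above the bench (the top 2.5 mm is tapered). The spindle is 24 mm in diameter with one flat milled 4 mm deep along its whole free length (flat 8 mm from the axis and 18 mm wide; 20 mm thick across flat and round back, 24 mm elsewhere). 37 mm of it stand free above the wheel hub. The point turns with the spindle: its -x points out of the flat, z up
- spindle_flat (a point): the flat of the spindle (surface spindle_c1): a point in the middle of the flat surface, half-way up its free part, 8 mm from the axis and 136 mm above the bench; -x points straight out of the flat, z up. It turns with the spindle
- spindle (a joint): turn of the spindle (with its wheel) in rad, 0 = the flat faces the machine's front (the machine's -x), positive = anticlockwise seen from above; friction about 0.05 N m holds it where it is left; range -2.6 to 2.6
- wheel (a joint): how far the honing wheel is pressed down the spindle, m: 0 = up (free), 0.010 = stop. A spring pushes it up; the net lift is about 3 N at the top and 8 N at the stop (before the collar's own weight of 2.5 N)
- hub_top (a point): centre of the top face of the wheel's steel hub (44 mm across), 118 mm above the bench when the wheel is up; the leather face of the wheel (140 mm across) lies 4 mm lower. It moves down with the wheel and turns with the spindle
- collar_center (a point): centre of the loose dark steel clamp collar, half-way up: a ring 48 mm outside diameter, 26 mm bore, 30 mm high, about 0.25 kg, lying flat on the bench (bore upright, centre 15 mm up). A brass knurled thumb-screw (head 14 mm thick, 31 to 41 mm from the axis) sticks out level along its -x at mid-height; the tip of the screw stands 3.4 mm into the bore (9.6 mm from the axis), so the collar passes over the spindle only with the screw on the side of the flat. z up along the bore
- collar_screw (a point): middle of the outer end of the thumb-screw's head, 41 mm from the collar's axis at mid-height
- slip_stone: bystander: flat pale stone 36x100x12 mm to the left of the machine, origin under its centre
- chisel_a: bystander: carving chisel about 218 mm long, origin under its centre
- chisel_b: bystander: carving chisel about 209 mm long, origin under its centre
- offcut_0: bystander: wood offcut 38x62x24 mm behind the collar, origin under its centre
Things that resemble listed ones, but are neither listed nor needed, are in the scene too. There is more than one size of the part that bears collar_center; the job needs the smallest.

How it is judged:
On the way, in this order (a step that is already met when the one before it is completed fails the run):
1. the fingers are closed on the spindle's flat, with the flat facing the machine's front within 10 degrees (contact force between the fingers and spindle_c1 above 4 N and value of joint spindle between -0.175 and 0.175 rad), for 0.2 s.
2. the collar is down over the spindle on the wheel hub, its thumb-screw on the side of the flat (horizontal distance between collar_center and spindle_top below 0.004 m and z of collar_center in the frame of hub_top below 0.018 m and x of collar_screw in the frame of spindle_top below -0.035 m), for 0.1 s.
At the end, for the whole second after the job is handed in: The robot still grips the collar (over 12 N) and holds it flat on the hub, centred on the spindle (4 mm), the sprung wheel within 2 mm of its lower stop, the thumb-screw within 12 degrees of the middle of the flat, the flat within 15 degrees of the machine's front (value of joint wheel above 0.008 m and z of collar_center in the frame of hub_top below 0.017 m and horizontal distance between collar_center and spindle_top below 0.004 m and angle between collar_center's own z axis and vertical below 0.1 rad and x of collar_screw in the frame of spindle_top below -0.035 m and y of collar_screw in the frame of spindle_top between -0.0085 and 0.0085 m and value of joint spindle between -0.26 and 0.26 rad and contact force between the fingers and collar above 12 N); the arm keeps its last pose, push and grip.
It fails at once if a bystander near the work was pushed about (more than 40 mm) (distance of any of slip_stone, chisel_a, chisel_b, offcut_0 from where it was at the start of the episode above 0.04 m).
It also fails if it takes over 54 s, if anything falls off the work surface, if the arm or the gripper's body presses on something with over 40 N, if the wrist force passes 120 N, or if a joint passes its speed limit or range.

### The arm

A 6-joint arm with a two-finger parallel gripper is mounted at the origin on the work surface; the furniture and walls round the work are solid. World frame = base frame: x ahead of the robot, y to its left, z up, the work surface at z = 0. Lengths are in m, angles in rad, forces in N, time in s.
With the tool pointing down it reaches from about 0.35 to 0.775 m from the base axis. Payload 7.3 kg.
Tool frame: the origin (TCP) lies on the centre line of the jaws, within the pads' length; the fingertips stand 11 mm ahead of it and the grasp point (between the pads) lies 8 mm behind it; z points along the fingers, y is the direction in which the jaws open and shut (so a half turn about z gives the same grasp; the last joint's range is limited). The gripper opens to 92 mm and grips with 3 to 60 N. Pads are 19 mm wide; open, the fingers measure 130 mm over their backs; the gripper's body (75 mm by 190 mm) begins 47 mm behind the grasp point.
Start: joints at [-1.443, 0.342, 1.524, -0, 1.275, -0.146], TCP at [0.142, -0.505, 0.202] pointing down, gripper open.
Joint ranges: [-2.53, 2.53], [-0.77, 2.02], [0.04, 2.7], [-1, 4.14], [0.28, 2.66], [-3.11, 3.11]. Speed limits (rad/s): [2.57, 2.57, 3.14, 3.14, 3.14, 3.14].

### API

Orientations are given as [roll, pitch, yaw] about the fixed x, y, z axes, in that order (R = Rz(yaw) Ry(pitch) Rx(roll)).
In Python, from cell import robot gives the robot as it stands.
- The arm moves only by the tool jog_arm, never from a script. Its argument "deltas" is one flat list of numbers, 6 for each row, row after row: the shift along the world's x, y, z in units of 0.1 m (1.0 is 0.1 m), then the turn, a rotation vector about the world's x, y, z in units of 90 degrees (1.0 is 90 degrees). A call has 1 to 5 rows; each row is the pose to reach, as a shift and turn from the pose commanded when the call began; what a row does not reach only later rows make up. A row lasts 1/12 s, in which the tool goes at most 41.7 mm and 7.16 degrees, less where a joint would pass 70% of its speed; a pose out of reach is approached as far as the arm can. A call with a number of a shift or a turn outside -1 to 1 is refused whole. A call with a gripper value outside its range is refused whole. "claw" is the opening, from 0 (shut) to 1 (fully open), set as the call begins (left out, the last holds). The fingers move at their own pace and stop on an object; "newtons" is the grip in N (left out, the last holds). Time passes only in rows, so rows that repeat a pose let the fingers close. It gives the time, the measured TCP pose, the force and the opening at its end, in the units of the state.
- robot.observe(): the state, without advancing time (a new reading comes with each control period).
- robot.read_camera(name): name is "side" or "top" or "wrist"; returns the picture (400x640x3 uint8, red, green, blue); there is no depth.
- robot.camera_params(name): a dict with "fx", "fy", "cx", "cy" (pixels), "R" (3x3) and "t" (3): a world point X has camera coordinates R X + t. Camera axes: x right, y down, z forward; pixel columns grow to the right and rows downward; lengths in m; the calibration is good to about 2 mm. A picture is of the moment at which its call begins: read the wrist's pose just before it. camera_params takes no time and is no camera call; for the wrist camera it gives the pose at the moment of the call.
- robot.hand_in(): hands the job in, once; it reports no verdict.
The state is a dict: "time": time; "qpos": joint angles; "qvel": joint speeds; "joint_efforts": joint torques, N m; "tool_pos": TCP position; "tool_rot": TCP orientation; "contact_force": force on the tool from outside, world axes, zero at the start; "torque": the same for the moment, N m; "opening": finger opening in m.
Only numpy, scipy, OpenCV 4.12 (cv2) and the standard library are available. Lean on these libraries where they do the work, as an engineer would, in place of code of your own. Each camera call takes 0.05 s, during which the arm holds its last target. There are 200 camera calls.

## Working session

There is one attempt and no reset: what is moved stays moved. The work goes in short steps, Python scripts to look and compute and a tool call to move; the robot and the scene stay as the last step left them, time stands still between calls to the robot, and variables do not carry over. Pictures are saved under pics/ and viewed, about 8 in all and at most 12, crops included, and the job is handed in when it is done.

Besides the shell and the picture viewer there is one more tool, called as name(argument=value, ...), one argument or row to a line, values as JSON. jog_arm: Moves the arm, as the interface text tells. Its arguments: {"type":"object","properties":{"deltas":{"type":"array","items":{"type":"number"}},"claw":{"type":"number"},"newtons":{"type":"number"}},"required":["deltas"]}

```bash
mkdir -p pics; ls; cat > h.py <<'E'
import numpy as np, cv2
from cell import robot
def shot(n,f):
    p=robot.camera_params(n); im=robot.read_camera(n)
    cv2.imwrite('pics/'+f,im[:,:,::-1]); np.save('pics/'+f+'.npy',p,allow_pickle=True); return im,p
def ray(p,u,v):
    R=np.array(p['R']);t=np.array(p['t'])
    return -R.T@t, R.T@np.array([(u-p['cx'])/p['fx'],(v-p['cy'])/p['fy'],1.])
def onz(p,u,v,z):
    o,d=ray(p,u,v); return o+d*(z-o[2])/d[2]
def proj(p,X):
    c=np.array(p['R'])@np.array(X)+np.array(p['t']); return [p['fx']*c[0]/c[2]+p['cx'],p['fy']*c[1]/c[2]+p['cy']]
def load(f): return cv2.imread('pics/'+f)[:,:,::-1],np.load('pics/'+f+'.npy',allow_pickle=True).item()
E
python3 - <<'E'
from h import *
for n in('top','side','wrist'):
    im,p=shot(n,n+'0.png'); print(n,p['fx'],-np.array(p['R']).T@p['t'],np.round(p['R'],2).tolist())
print(robot.observe())
a=[cv2.imread(f'pics/{n}0.png') for n in('top','side')]
E
```

```text
pics
top 444.1192307755077 [ 0.31558179 -0.14751533  1.435046  ] [[0.0, -1.0, 0.0], [-0.99, -0.0, -0.13], [0.13, -0.0, -0.99]]
side 413.6522200089276 [ 0.39290371 -1.21081918  1.01987088] [[0.99, -0.11, -0.02], [-0.08, -0.65, -0.76], [0.07, 0.76, -0.65]]
wrist 359.2511346383902 [ 0.20582134 -0.48663231  0.3835944 ] [[0.27, -0.96, -0.0], [-0.93, -0.26, 0.25], [-0.24, -0.07, -0.97]]
{'time': 0.15, 'qpos': array([-1.44301484e+00,  3.42587074e-01,  1.52477017e+00, -9.62907328e-06,
        1.27543695e+00, -1.45992496e-01]), 'qvel': array([-0.00042508, -0.0017898 , -0.00261473, -0.00140166,  0.00024168,
       -0.00081084]), 'joint_efforts': array([ 4.50554717e-04, -4.31469047e+01, -2.44354033e+01,  7.17271795e-02,
        5.37432614e-02, -8.45453746e-05]), 'tool_pos': array([ 0.14192171, -0.50510671,  0.20180155]), 'tool_rot': array([-3.14040256e+00, -1.65682546e-04,  2.73776693e-01]), 'contact_force': array([0.36045305, 0.62992934, 0.2653534 ]), 'torque': array([-0.03325491, -0.04982774, -0.0026874 ]), 'opening': 0.09188375140621462}
```

View pics/top0.png

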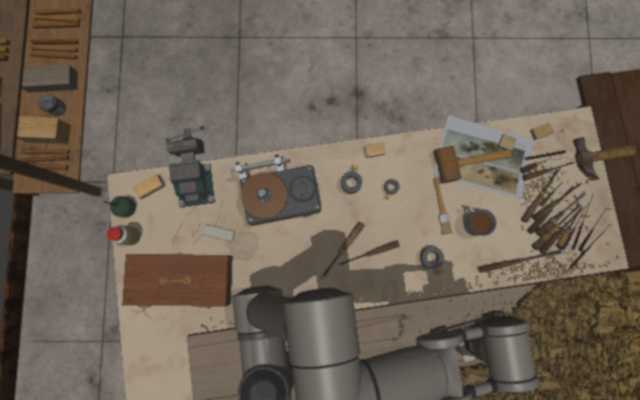

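View pics/side0.png

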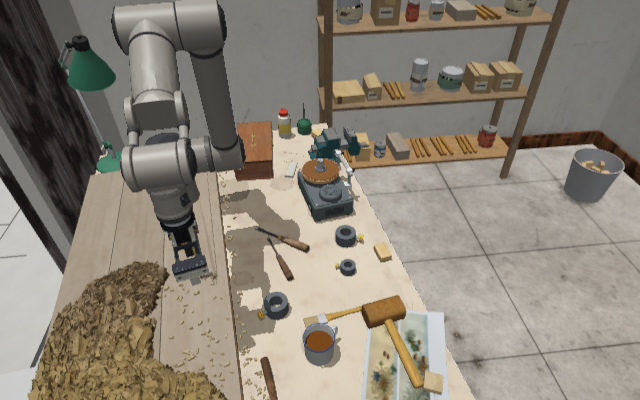

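The top view shows the machine with its spindle near (264,195). There are three rings, at (350,182), (391,187) and (431,257), and the one at (391,187) looks smallest. The side view agrees, with that ring at (347,267). I'll zoom in on both next.

```bash
python3 - <<'E'
from h import *
t,pt=load('top0.png'); s,ps=load('side0.png')
a=cv2.resize(t[140:220,230:410],None,fx=4.4,fy=4.4,interpolation=cv2.INTER_CUBIC)
b=cv2.resize(s[140:300,280:400],None,fx=1.5*1,fy=1.5) 
a=a[:, :792]
b=cv2.resize(s[140:220,285:385],None,fx=3,fy=3,interpolation=cv2.INTER_CUBIC); c=cv2.resize(s[215:295,320:400],None,fx=3,fy=3,interpolation=cv2.INTER_CUBIC)
o=np.zeros((600,800,3),np.uint8); o[:a.shape[0],:a.shape[1]]=a
o[355:595,:300]=b; o[355:595,310:550]=c
cv2.imwrite('pics/z1.png',o[:,:,::-1])
for n,u,v in(('sm',391,187),('big',350,182),('third',431,257)): print(n,onz(pt,u,v,.03))
print(onz(ps,347,266,.03), onz(pt,264,192,.155), onz(ps,320,161,.155))
E
```

```text
sm [ 0.55548399 -0.36237635  0.03      ]
big [ 0.57161546 -0.230858    0.03      ]
third [ 0.33253796 -0.48391225  0.03      ]
[ 0.55755657 -0.37912239  0.03      ] [0.51891745 0.02758305 0.155     ] [0.51870466 0.01604402 0.155     ]
```

View pics/z1.png

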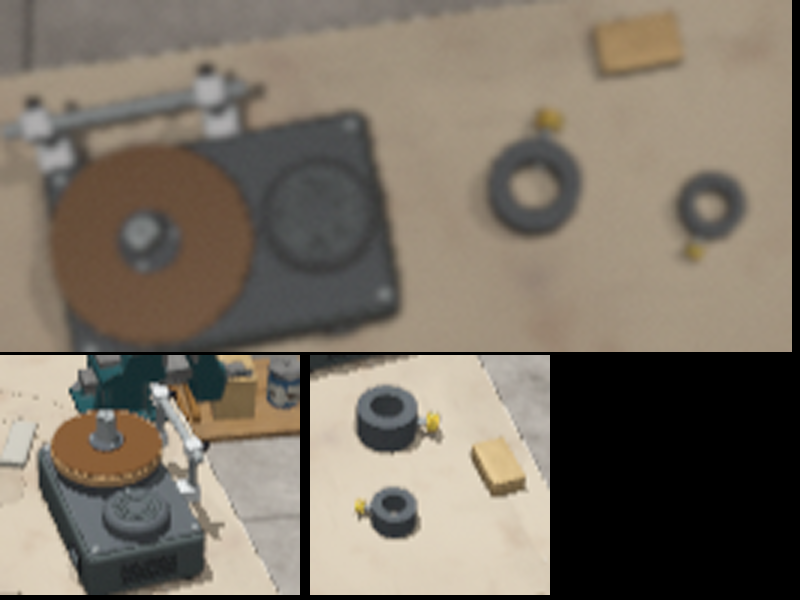

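The smallest ring is at top-view pixel (391.8,186.6), about 49 mm across, so it is the collar. It sits near (0.555,-0.362), with its screw toward the robot. The spindle is near (0.519,0.02) and the machine is yawed about 7°. I'll move above the spindle.

jog_arm(
  deltas=[0.63,0.88,0.2,0,0,0.156,0.63,0.88,0.2,0,0,0.156,0.63,0.88,0.2,0,0,0.156],
)

```text
time: 0.4
tool_pos: [0.206, -0.4149, 0.2223]
tool_rot: [-3.14, -0.001, 0.525]
contact_force: [0.9, -0.3, -0.1]
opening: 0.0921
```

jog_arm(
  deltas=[0.63,0.88,0.2,0,0,0.156,0.63,0.88,0.2,0,0,0.156,0.63,0.88,0.2,0,0,0.156],
)

```text
time: 0.65
tool_pos: [0.2692, -0.3267, 0.2429]
tool_rot: [3.142, -0.001, 0.771]
contact_force: [1.5, -1.3, 0.5]
opening: 0.0921
```

jog_arm(
  deltas=[0.63,0.88,0.2,0,0,0.156,0.63,0.88,0.2,0,0,0.156,0.63,0.88,0.2,0,0,0.156],
)

```text
time: 0.9
tool_pos: [0.3322, -0.2387, 0.263]
tool_rot: [3.141, -0.001, 1.016]
contact_force: [0.3, -0.3, 0.6]
opening: 0.092
```

jog_arm(
  deltas=[0.63,0.87,0,0,0,0.145,0.63,0.87,0,0,0,0.145,0.63,0.87,0,0,0,0.145],
)

```text
time: 1.15
tool_pos: [0.3953, -0.1514, 0.2625]
tool_rot: [3.141, -0.001, 1.244]
contact_force: [-0.0, -0.1, -0.3]
opening: 0.0915
```

jog_arm(
  deltas=[0.62,0.87,0,0,0,0.145,0.62,0.87,0,0,0,0.145,0.62,0.87,0,0,0,0.145],
)

```text
time: 1.4
tool_pos: [0.4573, -0.0642, 0.2622]
tool_rot: [3.141, -0.001, 1.472]
contact_force: [0.7, -0.5, -0.0]
opening: 0.0918
```

jog_arm(
  deltas=[0.62,0.87,0,0,0,0.145,0.62,0.87,0,0,0,0.145,0.62,0.87,0,0,0,0.145,0.62,0.87,0,0,0,0.145],
)

```text
time: 1.73
tool_pos: [0.5197, 0.0233, 0.2615]
tool_rot: [-3.142, -0.002, 1.697]
contact_force: [-1.3, -0.3, -0.7]
opening: 0.0916
```

```bash
python3 - <<'E'
from h import *
im,p=shot('wrist','w1.png'); print(robot.observe()['tool_pos'],robot.observe()['tool_rot'])
for z in(.155,.118): print(proj(p,[.519,.022,z]))
E
```

```text
[0.51849916 0.0214832  0.26149365] [-3.14041929e+00 -4.26463678e-04  1.69575885e+00]
[np.float64(314.2441067762922), np.float64(194.19345485201634)]
[np.float64(314.3064701615814), np.float64(184.96346406929433)]
```

View pics/w1.png

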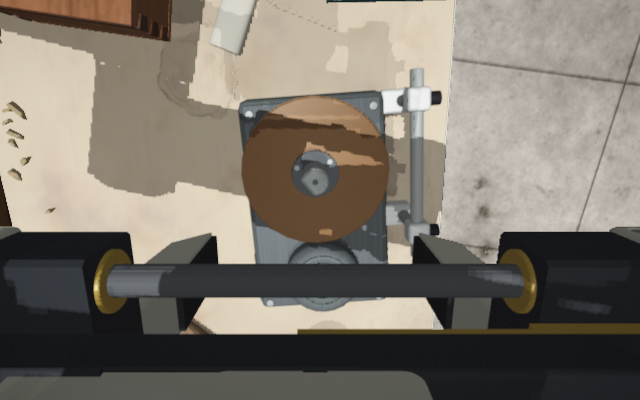

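The wrist view shows the spindle at about (316,177) on the hub, with the housing's top edge running (241,101) to (384,92). I'll crop in for the flat.

```bash
python3 - <<'E'
from h import *
im,p=load('w1.png')
c=[onz(p,u,v,.074)[:2] for u,v in((241,101),(384,92),(386,298),(263,303))]
print(np.round(c,4).tolist())
c=np.array(c)
for a,b in((0,1),(3,2),(0,3),(1,2)): d=c[b]-c[a]; print(np.linalg.norm(d),np.degrees(np.arctan2(d[1],d[0])))
print(onz(p,316,179,.155))
z=cv2.resize(im[135:215,265:365],None,fx=7,fy=7,interpolation=cv2.INTER_CUBIC)
z=np.clip(z.astype(float)*1.4,0,255).astype(np.uint8)
cv2.imwrite('pics/z2.png',z[:,:,::-1])
E
```

```text
[[0.4374, 0.088], [0.5765, 0.1141], [0.6177, -0.1076], [0.479, -0.1315]]
0.14154050371173024 10.644011046124994
0.1407226390152939 9.779875517558848
0.2233824266371629 -79.27372974627366
0.22550508010350534 -79.48637164992083
[0.51883265 0.03482122 0.155     ]
```

View pics/z2.png

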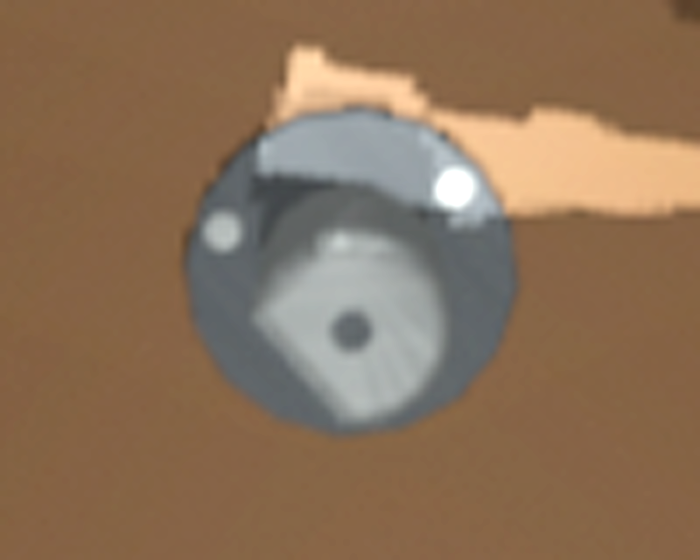

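```bash
python3 - <<'E'
from h import *
im,p=load('w1.png')
f=lambda x,y,z:onz(p,265+(x+.5)/7-.5,135+(y+.5)/7-.5,z)
c=f(352,330,.155);a=f(258,318,.153);b=f(345,420,.153)
print('centre',c,'hub',f(352,270,.118))
d=b-a; n=np.array([d[1],-d[0]]); n/=np.linalg.norm(n[:2]); m=(a+b)/2
if n@(m-c)[:2]<0:n=-n
print('flat len',np.linalg.norm(d),'normal deg',np.degrees(np.arctan2(n[1],n[0])),'dist',n@(m-c)[:2])
q,w=onz(p,417,75,.126),onz(p,417,225,.126); e=w-q; print('bar',q,w,np.degrees(np.arctan2(e[1],e[0])))
R,t=np.array(p['R']),p['t']
# two view: top cam spindle
_,pt=load('top0.png');_,ps=load('side0.png')
print(proj(pt,c),proj(ps,c))
E
```

```text
centre [0.51818959 0.03246609 0.155     ] hub [0.51812039 0.03304243 0.118     ]
flat len 0.016000130004918952 normal deg -133.1466530210609 dist 0.007840651600999957
bar [0.59234084 0.12761888 0.126     ] [ 0.61811156 -0.0020456   0.126     ] -78.75898886133757
[np.float64(262.3193678646521), np.float64(192.24472806425692)] [np.float64(319.3631040497154), np.float64(158.43925669792432)]
```

The spindle axis is at (0.518,0.0325). The flat measures 16 mm wide and 7.8 mm from the axis, which fits. It faces -133°. The machine's front faces -169.4° (housing edges and bar agree), so the spindle stands at about +36°. I'll align the jaws to the flat and go down.

jog_arm(
  deltas=[0,0.11,-0.3,0,0,0.22,0,0.11,-0.3,0,0,0.22,0,0.11,-0.3,0,0,0.22,0,0.11,-0.3,0,0,0.22],
)

```text
time: 2.12
tool_pos: [0.5172, 0.0297, 0.2319]
tool_rot: [-3.14, -0.0, 2.04]
contact_force: [0.6, 0.0, 0.2]
opening: 0.092
```

jog_arm(
  deltas=[0,0,-0.4,0,0,0.22,0,0,-0.4,0,0,0.22,0,0,-0.94,0,0,0.22,0,0,-0.94,0,0,0.22,0,0,-0.94,0,0,0.22],
)

```text
time: 2.53
tool_pos: [0.5154, 0.0299, 0.1354]
tool_rot: [-3.137, -0.005, 2.379]
contact_force: [-0.2, 0.8, 0.1]
opening: 0.0917
```

```bash
python3 - <<'E'
from h import *
im,p=shot('wrist','w2.png'); o=robot.observe();print(o['tool_pos'],np.degrees(o['tool_rot']),o['contact_force'])
print(proj(p,[.5182,.0325,.155]))
cv2.imwrite('pics/z3.png',im[60:320,100:540,::-1])
E
```

```text
[0.5169378  0.02984234 0.13752293] [-1.79893091e+02 -1.24388976e-01  1.36320145e+02] [ 0.01803908 -0.17835976  0.40404765]
[np.float64(322.49964461796674), np.float64(252.2021577171047)]
```

View pics/z3.png

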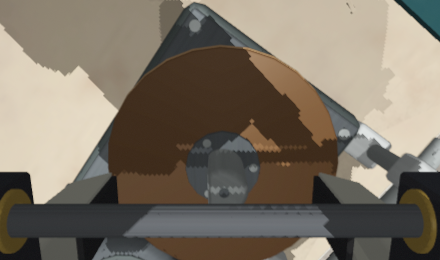

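The crop shows the spindle centred between the open fingers, at (323,254) against a predicted (322.5,252). I'll correct by 1 to 3 mm and close.

jog_arm(
  deltas=[0.013,0.027,0,0,0,0.005,0.013,0.027,0,0,0,0.005,0.013,0.027,0,0,0,0.005,0.013,0.027,0,0,0,0.005,0.013,0.027,0,0,0,0.005],
  claw=0,
  newtons=20,
)

```text
time: 3.0
tool_pos: [0.5196, 0.0332, 0.1391]
tool_rot: [3.141, 0.001, 2.391]
contact_force: [-0.0, -0.1, 0.2]
opening: 0.0632
```

jog_arm(
  deltas=[0,0,0,0,0,0,0,0,0,0,0,0,0,0,0,0,0,0,0,0,0,0,0,0,0,0,0,0,0,0],
)

```text
time: 3.42
tool_pos: [0.5193, 0.0332, 0.1383]
tool_rot: [3.142, -0.0, 2.391]
contact_force: [0.1, 0.0, 0.1]
opening: 0.0296
```

jog_arm(
  deltas=[0,0,0,0,0,0,0,0,0,0,0,0,0,0,0,0,0,0,0,0,0,0,0,0,0,0,0,0,0,0],
)

```text
time: 3.83
tool_pos: [0.5193, 0.0332, 0.1383]
tool_rot: [3.142, 0.0, 2.391]
contact_force: [0.4, 0.3, -1.0]
opening: 0.001
```

```bash
python3 - <<'E'
from h import *
im,p=shot('wrist','w3.png'); s,ps=shot('side','s3.png'); o=robot.observe();print(o['tool_pos'],np.degrees(o['tool_rot']),o['opening'])
a=cv2.resize(im[100:340,160:480],None,fx=1.25,fy=1.25)
b=cv2.resize(s[100:220,260:400],None,fx=2.8,fy=2.5,interpolation=cv2.INTER_CUBIC)
O=np.zeros((300,800,3),np.uint8);O[:,:400]=a;O[:,402:402+b.shape[1]]=b
cv2.imwrite('pics/z4.png',O[:,:,::-1])
E
```

```text
[0.51929193 0.03325858 0.13833552] [1.79992900e+02 8.37628749e-04 1.37007568e+02] 0.0008704070331941329
```

View pics/z4.png

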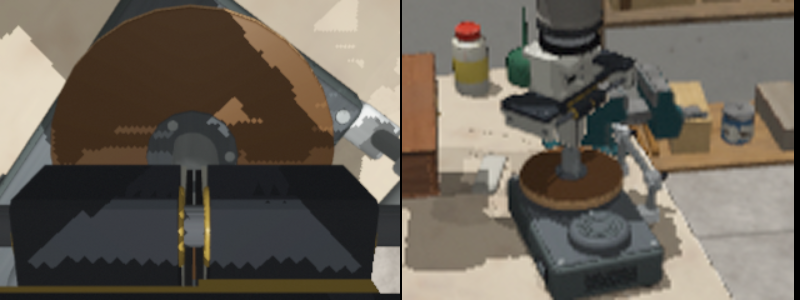

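```bash
python3 - <<'E'
from h import *
im,p=load('w3.png'); s,ps=load('s3.png')
for z in(.118,.127,.138,.155,.19):
    q=proj(ps,[.5193,.0333,z]); w=proj(p,[.5193,.0333,z]); print(z,'side',np.round(q,1),'crop',(q[0]-260)*2.8+402,(q[1]-100)*2.5,'wrist',np.round(w,1))
z=cv2.resize(s[115:185,280:360],None,fx=8,fy=8,interpolation=cv2.INTER_CUBIC)
cv2.imwrite('pics/z5.png',z[:,:,::-1])
E
```

```text
0.118 side [319.8 166.5] crop 569.3502312295544 166.3076329289251 wrist [314.9 225.9]
0.127 side [319.7 164.5] crop 569.2641449046027 161.3590232738485 wrist [314.9 230.9]
0.138 side [319.7 162.1] crop 569.1580298584381 155.25907717560912 wrist [314.9 237.6]
0.155 side [319.6 158.3] crop 568.9920590776757 145.7183677934379 wrist [314.9 249.7]
0.19 side [319.5 150.3] crop 568.6425961169351 125.62974416376903 wrist [314.9 283.2]
```

View pics/z5.png

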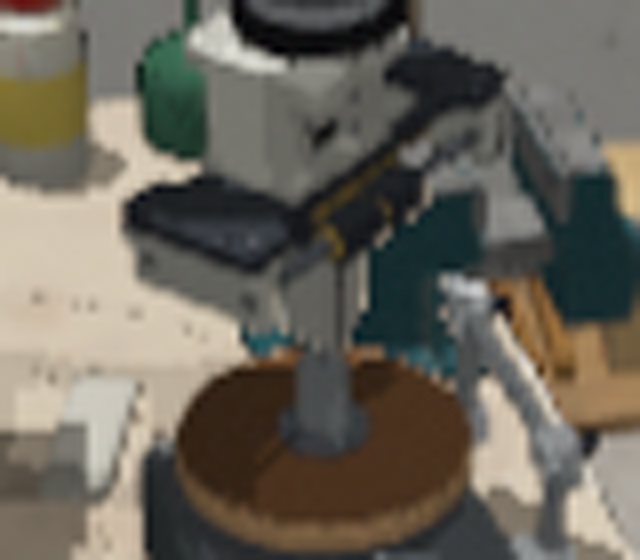

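```bash
python3 - <<'E'
from h import *
T=np.array([.5185,.02148,.2615]); y=1.69576
im,p=load('w1.png')
X=np.array([np.cos(y),np.sin(y),0]);Y=np.array([np.sin(y),-np.cos(y),0])
print('cam rel',(ray(p,0,0)[0]-T)@X,(ray(p,0,0)[0]-T)@Y,ray(p,0,0)[0][2]-T[2])
for dz in(-.011,.008,.018,.055):
  for sx in(.0095,-.0095):
    print(dz,sx,[np.round(proj(p,T+[0,0,dz]+sx*X+s*Y)).tolist() for s in(-.065,-.046,.046,.065)])
print(robot.observe())
E
```

```text
cam rel 0.06882305012815935 0.001004598994961861 0.18193938256575853
-0.011 0.0095 [[197.0, 218.0], [231.0, 218.0], [395.0, 218.0], [429.0, 218.0]]
-0.011 -0.0095 [[200.0, 249.0], [233.0, 249.0], [393.0, 249.0], [426.0, 249.0]]
0.008 0.0095 [[185.0, 229.0], [223.0, 229.0], [403.0, 229.0], [440.0, 229.0]]
0.008 -0.0095 [[189.0, 263.0], [225.0, 263.0], [401.0, 263.0], [437.0, 263.0]]
0.018 0.0095 [[178.0, 235.0], [217.0, 235.0], [408.0, 235.0], [447.0, 235.0]]
0.018 -0.0095 [[182.0, 272.0], [220.0, 272.0], [405.0, 272.0], [444.0, 272.0]]
0.055 0.0095 [[143.0, 268.0], [192.0, 268.0], [432.0, 268.0], [482.0, 268.0]]
0.055 -0.0095 [[148.0, 312.0], [196.0, 313.0], [428.0, 313.0], [476.0, 313.0]]
{'time': 3.9333, 'qpos': array([-8.34553866e-02,  3.94686926e-01,  1.63353303e+00,  9.84537478e-05,
        1.11328456e+00, -9.03935709e-01]), 'qvel': array([ 6.86534483e-04,  1.15436933e-03,  6.65497589e-04,  3.96412730e-04,
       -5.94461668e-05, -3.07364701e-04]), 'joint_efforts': array([ 2.64196497e-04, -4.37310612e+01, -2.23341680e+01,  1.94465165e-02,
        8.68038135e-02,  6.70936629e-05]), 'tool_pos': array([0.51929193, 0.03325858, 0.13833552]), 'tool_rot': array([3.14146873e+00, 1.46193796e-05, 2.39123316e+00]), 'contact_force': array([-0.00789042, -0.24697436, -0.12608853]), 'torque': array([ 0.02167732, -0.18328346, -0.02097106]), 'opening': 0.0008704070331941329}
```

The wrist image puts the fingertips at tool_z + about 18 mm, where the text says 11 mm below it. The side view agrees: the closed fingers end at the spindle's top, z≈0.155. So they closed above the spindle. I'll treat the tips as tool_z+0.018, reopen and go about 30 mm lower.

jog_arm(
  deltas=[-0.01,-0.01,0.1,0,0,0,-0.01,-0.01,0.1,0,0,0,-0.01,-0.01,0.1,0,0,0,-0.01,-0.01,0.1,0,0,0,-0.01,-0.01,0.1,0,0,0],
  claw=0.7,
)

```text
time: 4.35
tool_pos: [0.5182, 0.0322, 0.1483]
tool_rot: [3.142, -0.0, 2.391]
contact_force: [0.1, 0.7, 0.1]
opening: 0.0293
```

jog_arm(
  deltas=[0,0,0,0,0,0,0,0,0,0,0,0,0,0,0,0,0,0,0,0,0,0,0,0,0,0,0,0,0,0],
)

```text
time: 4.77
tool_pos: [0.5183, 0.0323, 0.1483]
tool_rot: [3.142, -0.0, 2.391]
contact_force: [-0.5, 0.5, -0.5]
opening: 0.0616
```

Next: down 40 mm in gentle steps, then close.

jog_arm(
  deltas=[0,0,-0.1,0,0,0,0,0,-0.2,0,0,0,0,0,-0.28,0,0,0,0,0,-0.28,0,0,0],
)

```text
time: 5.1
tool_pos: [0.5167, 0.0324, 0.1178]
tool_rot: [-3.139, -0.003, 2.391]
contact_force: [0.4, -0.5, -0.2]
opening: 0.0644
```

jog_arm(
  deltas=[0,0,-0.03,0,0,0,0,0,-0.06,0,0,0,0,0,-0.09,0,0,0,0,0,-0.12,0,0,0,0,0,-0.12,0,0,0],
)

```text
time: 5.52
tool_pos: [0.518, 0.0323, 0.1078]
tool_rot: [-3.141, -0.001, 2.391]
contact_force: [0.3, -0.2, 0.5]
opening: 0.0641
```

jog_arm(
  deltas=[0,0,0,0,0,0,0,0,0,0,0,0,0,0,0,0,0,0,0,0,0,0,0,0,0,0,0,0,0,0],
  claw=0,
  newtons=20,
)

```text
time: 5.93
tool_pos: [0.5184, 0.0322, 0.1085]
tool_rot: [3.141, 0.0, 2.391]
contact_force: [0.9, 0.2, -0.4]
opening: 0.0355
```

jog_arm(
  deltas=[0,0,0,0,0,0,0,0,0,0,0,0,0,0,0,0,0,0,0,0,0,0,0,0,0,0,0,0,0,0],
)

```text
time: 6.35
tool_pos: [0.5201, 0.0341, 0.1085]
tool_rot: [3.137, 0.001, 2.391]
contact_force: [7.1, 9.5, -4.7]
opening: 0.0197
```

The opening is 19.7 mm, so the fingers are on the flat. The grip's mid-point is 2 mm behind the axis, which agrees with the measured axis. Now I'll turn it -36.4° about the axis.

jog_arm(
  deltas=[0.016,0.018,0,0,0,-0.03,0.017,0.018,0,0,0,-0.08,0.018,0.016,0,0,0,-0.13,0.02,0.014,0,0,0,-0.18,0.021,0.013,0,0,0,-0.2],
)

```text
time: 6.77
tool_pos: [0.5205, 0.0336, 0.1084]
tool_rot: [3.141, -0.0, 2.073]
contact_force: [0.3, 0.1, 0.5]
opening: 0.02
```

jog_arm(
  deltas=[0,-0.001,0,0,0,-0.05,0.001,-0.002,0,0,0,-0.1,0.001,-0.003,0,0,0,-0.15,0.001,-0.004,0,0,0,-0.205,0.001,-0.005,0,0,0,-0.205],
)

```text
time: 7.18
tool_pos: [0.5207, 0.0331, 0.1084]
tool_rot: [3.141, -0.0, 1.752]
contact_force: [0.3, 0.2, 0.6]
opening: 0.0198
```

jog_arm(
  deltas=[0,0,0,0,0,0,0,0,0,0,0,0,0,0,0,0,0,0,0,0,0,0,0,0],
)

```text
time: 7.52
tool_pos: [0.5207, 0.0331, 0.1084]
tool_rot: [3.141, 0.0, 1.756]
contact_force: [2.3, 0.8, -0.2]
opening: 0.0197
```

```bash
python3 - <<'E'
from h import *
o=robot.observe();print(o['tool_pos'],np.degrees(o['tool_rot']),o['contact_force'],o['torque'],o['opening'])
E
```

```text
[0.52074356 0.03308856 0.10842733] [1.79959865e+02 4.51180676e-03 1.00619905e+02] [ 2.34299264  0.83432369 -0.23474334] [ 0.15396783 -0.41638951 -0.02194729] 0.019705099523716643
```

The spindle is turned and has been held over 0.3 s, with jaw yaw 100.6°, 19.7 mm opening and low side force. I'll release, rise and go above the collar.

jog_arm(
  deltas=[0,0,0,0,0,0,0,0,0,0,0,0,0,0,0,0,0,0,0,0,0,0,0,0,0,0,0,0,0,0],
  claw=0.75,
)

```text
time: 7.93
tool_pos: [0.5203, 0.033, 0.1083]
tool_rot: [-3.141, -0.0, 1.755]
contact_force: [-1.1, -1.3, -1.1]
opening: 0.0482
```

jog_arm(
  deltas=[0,0,0.3,0,0,0,0,0,0.6,0,0,0,0,0,1,0,0,0,0,0,1,0,0,0],
)

```text
time: 8.27
tool_pos: [0.524, 0.0328, 0.2156]
tool_rot: [3.129, 0.003, 1.755]
contact_force: [1.0, 0.4, 2.0]
opening: 0.0681
```

jog_arm(
  deltas=[0.1,-0.98,0,0,0,0.159,0.1,-0.98,0,0,0,0.159,0.1,-0.98,0,0,0,0.159],
)

```text
time: 8.52
tool_pos: [0.5307, -0.0674, 0.2086]
tool_rot: [3.141, 0.002, 2.011]
contact_force: [0.0, 0.3, -0.8]
opening: 0.0688
```

jog_arm(
  deltas=[0.1,-0.98,0,0,0,0.159,0.1,-0.98,0,0,0,0.159,0.1,-0.98,0,0,0,0.159],
)

```text
time: 8.77
tool_pos: [0.5405, -0.167, 0.2081]
tool_rot: [-3.141, 0.001, 2.259]
contact_force: [-0.1, 0.2, 0.8]
opening: 0.069
```

jog_arm(
  deltas=[0.1,-0.98,0,0,0,0.159,0.1,-0.98,0,0,0,0.159,0.1,-0.98,0,0,0,0.159],
)

```text
time: 9.02
tool_pos: [0.5502, -0.266, 0.2078]
tool_rot: [-3.14, 0.001, 2.509]
contact_force: [-0.2, 0.4, -0.8]
opening: 0.0688
```

jog_arm(
  deltas=[0.05,-0.98,-0.2,0,0,0.159,0.05,-0.98,-0.2,0,0,0.159,0.05,-0.98,-0.2,0,0,0.159,0.05,-0.98,-0.2,0,0,0.159,0.05,-0.98,-0.2,0,0,0.159],
)

```text
time: 9.43
tool_pos: [0.5549, -0.3596, 0.1872]
tool_rot: [3.141, -0.002, 2.752]
contact_force: [-0.1, 0.5, 0.4]
opening: 0.0688
```

```bash
python3 - <<'E'
from h import *
im,p=shot('wrist','w4.png'); o=robot.observe();print(o['tool_pos'],np.degrees(o['tool_rot']),o['opening'])
h=cv2.cvtColor(im,cv2.COLOR_RGB2HSV)
print(proj(p,[.5555,-.3625,.03]))
cv2.imwrite('pics/z6.png',im[:,:,::-1])
E
```

```text
[ 0.55531634 -0.35854073  0.1879225 ] [ 1.79952694e+02 -4.77807198e-02  1.57744221e+02] 0.06908752343434933
[np.float64(312.0788361700838), np.float64(182.68922573292966)]
```

View pics/z6.png

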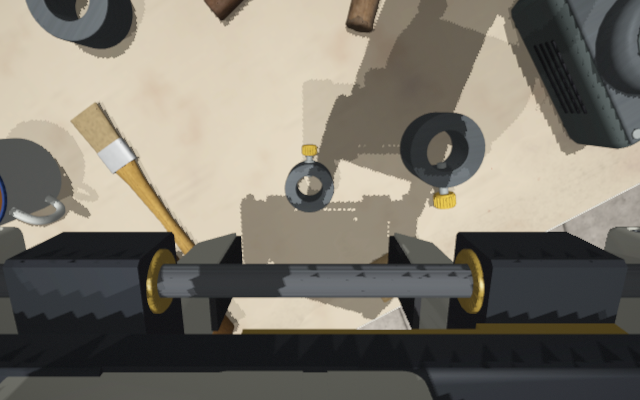

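The wrist view shows the small collar at about (309,186), with its brass screw head at (309,150) almost straight up in the image. I'll measure it by masks.

```bash
python3 - <<'E'
from h import *
im,p=load('w4.png'); T=np.array([.55532,-.35854])
h=cv2.cvtColor(im,cv2.COLOR_RGB2HSV); roi=np.zeros(im.shape[:2],np.uint8); roi[135:225,270:350]=1
br=((h[...,1]>140)&(h[...,2]>120)&(h[...,0]>12)&(h[...,0]<35)&(roi>0))
ys,xs=np.nonzero(br); print('brass',br.sum(),xs.mean(),ys.mean(),xs.min(),xs.max(),ys.min(),ys.max())
dk=((h[...,2]<115)&(h[...,1]<90)&(roi>0)).astype(np.uint8)
cs,_=cv2.findContours(dk,cv2.RETR_EXTERNAL,cv2.CHAIN_APPROX_NONE); c=max(cs,key=cv2.contourArea)
print('ring bbox',cv2.boundingRect(c),'ellipse',cv2.fitEllipse(c))
for X in([.5555,-.3625]):pass
scr=onz(p,xs.mean(),ys.mean(),.015)
b=cv2.boundingRect(c)
# sides of silhouette: tangent columns ~ centre at mid height
u=b[0]+b[2]/2-.5
for v in(182,186): 
    for z in(.015,.03): print(v,z,onz(p,u,v,z))
print('screw head',scr)
# model check: predicted silhouette bbox for candidate centre
a=np.linspace(0,2*np.pi,180)
for C in([.5555,-.3625],[.556,-.366],[.5575,-.366]):
    P=np.array([proj(p,[C[0]+.024*np.cos(t),C[1]+.024*np.sin(t),z]) for z in(0,.03) for t in a]); print(C,P.min(0),P.max(0))
E
```

```text
brass 131 309.25954198473283 149.54961832061068 303 316 145 154
ring bbox (286, 135, 64, 77) ellipse ((319.037353515625, 172.98431396484375), (41.06718444824219, 83.98088073730469), 30.575130462646484)
182 0.015 [ 0.55968461 -0.3584629   0.015     ]
182 0.03 [ 0.55685977 -0.35742114  0.03      ]
186 0.015 [ 0.56348104 -0.36001707  0.015     ]
186 0.03 [ 0.56049541 -0.35890949  0.03      ]
screw head [ 0.5265796  -0.35365161  0.015     ]
[0.5555, -0.3625] [287.13090718 153.9323009 ] [337.02896304 206.75603365]
[0.556, -0.366] [284.00405319 155.68068988] [333.83708379 208.52254908]
[0.5575, -0.366] [284.62673067 157.02935113] [334.41035306 209.88520305]
```

```bash
python3 - <<'E'
from h import *
im,p=load('w4.png')
h=cv2.cvtColor(im,cv2.COLOR_RGB2HSV)
dk=((h[...,1]<80)&(h[...,2]<125)).astype(np.uint8)
# low-sat colour: print S and V around ring row 188, and col 309
print('row188 V',h[188,280:342,2].tolist());print('S',h[188,280:342,1].tolist())
print('col309 V',h[140:218,309,2].tolist());print('S',h[140:218,309,1].tolist())
E
```

```text
row188 V [226, 227, 227, 227, 188, 135, 129, 130, 129, 129, 129, 129, 128, 127, 128, 97, 54, 38, 139, 197, 206, 206, 206, 206, 206, 206, 206, 185, 146, 117, 110, 138, 148, 145, 147, 148, 148, 148, 147, 147, 127, 75, 47, 67, 72, 72, 72, 72, 71, 70, 115, 126, 126, 107, 173, 201, 207, 215, 223, 227, 227, 227]
S [36, 37, 37, 37, 35, 4, 20, 22, 22, 22, 22, 24, 20, 20, 22, 24, 24, 27, 44, 40, 38, 38, 38, 38, 38, 38, 38, 41, 45, 48, 49, 46, 47, 46, 45, 45, 47, 47, 45, 45, 42, 34, 22, 23, 21, 25, 25, 25, 22, 18, 20, 20, 20, 12, 40, 41, 39, 39, 37, 36, 35, 35]
col309 V [206, 206, 206, 197, 164, 179, 214, 212, 206, 205, 199, 196, 203, 205, 208, 180, 150, 183, 183, 182, 170, 171, 160, 74, 87, 113, 124, 131, 117, 97, 95, 81, 76, 77, 70, 104, 131, 141, 155, 160, 156, 191, 200, 172, 176, 166, 135, 114, 117, 118, 111, 111, 111, 111, 104, 75, 41, 41, 40, 41, 42, 45, 60, 70, 70, 71, 72, 71, 72, 74, 73, 71, 115, 147, 147, 147, 146, 147]
S [38, 38, 38, 44, 73, 171, 164, 165, 165, 164, 167, 168, 166, 164, 166, 140, 7, 8, 8, 7, 8, 7, 6, 14, 26, 18, 21, 21, 22, 18, 19, 19, 23, 26, 25, 10, 10, 34, 44, 45, 44, 41, 40, 43, 42, 43, 47, 49, 48, 48, 48, 48, 48, 48, 47, 37, 25, 19, 19, 19, 24, 23, 21, 22, 22, 18, 18, 18, 21, 21, 21, 22, 35, 47, 45, 45, 44, 47]
```

The collar comes out at (0.5588,-0.3671). Its width matches 48 mm, and the screw head is 35 mm from the axis toward 157.4°, against jaw yaw 157.7°. I'll descend with tip offset +18 mm.

jog_arm(
  deltas=[0.035,-0.085,-0.3,0,0,0,0.035,-0.085,-0.6,0,0,0,0.035,-0.085,-0.95,0,0,0,0.035,-0.085,-0.95,0,0,0],
)

```text
time: 9.82
tool_pos: [0.5561, -0.3631, 0.0868]
tool_rot: [3.138, -0.011, 2.755]
contact_force: [-0.8, 0.9, -2.4]
opening: 0.0689
```

jog_arm(
  deltas=[0,0,-0.25,0,0,0,0,0,-0.5,0,0,0,0,0,-0.7,0,0,0,0,0,-0.8,0,0,0,0,0,-0.8,0,0,0],
)

```text
time: 10.23
tool_pos: [0.5587, -0.366, 0.0126]
tool_rot: [3.141, -0.003, 2.755]
contact_force: [-0.2, 0.9, -0.7]
opening: 0.0686
```

jog_arm(
  deltas=[0,0,-0.06,0,0,0,0,0,-0.12,0,0,0,0,0,-0.18,0,0,0,0,0,-0.25,0,0,0,0,0,-0.25,0,0,0],
)

```text
time: 10.65
tool_pos: [0.5584, -0.3669, -0.0129]
tool_rot: [3.141, -0.002, 2.754]
contact_force: [-0.3, 0.9, -0.5]
opening: 0.0687
```

jog_arm(
  deltas=[0,0,0,0,0,0,0,0,0,0,0,0,0,0,0,0,0,0,0,0,0,0,0,0,0,0,0,0,0,0],
  claw=0,
  newtons=40,
)

```text
time: 11.07
tool_pos: [0.5592, -0.3676, -0.0113]
tool_rot: [-3.141, 0.001, 2.754]
contact_force: [0.1, -0.3, 1.1]
opening: 0.0473
```

jog_arm(
  deltas=[0,0,0,0,0,0,0,0,0,0,0,0],
)

```text
time: 11.23
tool_pos: [0.5592, -0.3677, -0.0113]
tool_rot: [-3.141, 0.001, 2.754]
contact_force: [0.1, -0.1, 2.4]
opening: 0.0475
```

Gripped at 47.5 mm. I'll lift and carry it toward the spindle, stopping 90 mm short for a look.

jog_arm(
  deltas=[0,0,0.1,0,0,0,0,0,0.4,0,0,0,0,0,0.7,0,0,0,0,0,1,0,0,0],
)

```text
time: 11.57
tool_pos: [0.5584, -0.3669, 0.0891]
tool_rot: [3.141, -0.002, 2.754]
contact_force: [1.0, -1.2, -3.3]
opening: 0.047
```

jog_arm(
  deltas=[0,0,0.3,0,0,0,0,0,0.6,0,0,0,0,0,1,0,0,0,0,0,1,0,0,0],
)

```text
time: 11.9
tool_pos: [0.5615, -0.3695, 0.1979]
tool_rot: [-3.137, 0.013, 2.754]
contact_force: [1.2, -1.3, 0.2]
opening: 0.0475
```

jog_arm(
  deltas=[-0.1,0.3,0.1,0,0,0.05,-0.1,0.6,0.1,0,0,0.1,-0.1,1,0.1,0,0,0.12,-0.1,1,0.1,0,0,0.12],
)

```text
time: 12.23
tool_pos: [0.5486, -0.2607, 0.1989]
tool_rot: [3.137, -0.002, 2.948]
contact_force: [1.1, -0.7, -2.5]
opening: 0.0474
```

jog_arm(
  deltas=[-0.1,0.3,0,0,0,0.05,-0.1,0.6,0,0,0,0.1,-0.1,1,0,0,0,0.12,-0.1,1,0,0,0,0.12],
)

```text
time: 12.57
tool_pos: [0.5382, -0.161, 0.1987]
tool_rot: [3.138, -0.001, 3.137]
contact_force: [0.5, 1.3, -3.3]
opening: 0.0469
```

jog_arm(
  deltas=[-0.1,0.3,0,0,0,0.05,-0.1,0.6,0,0,0,0.1,-0.1,1,0,0,0,0.124,-0.1,1,0,0,0,0.124,-0.1,1,0,0,0,0.124],
)

```text
time: 12.98
tool_pos: [0.5288, -0.0656, 0.1987]
tool_rot: [3.141, -0.0, -2.954]
contact_force: [0.3, -0.2, -1.8]
opening: 0.0472
```

```bash
python3 - <<'E'
from h import *
im,p=shot('wrist','w5.png'); o=robot.observe();print(o['tool_pos'],np.degrees(o['tool_rot']),o['opening'],o['contact_force'])
u,v=proj(p,[.5187,.0327,.155]);print(u,v)
u=int(np.clip(u,50,589));v=int(np.clip(v,40,359))
a=cv2.resize(im[v-40:v+40,u-50:u+50],(500,400),interpolation=cv2.INTER_CUBIC)
b=im[130:330,190:450]
O=np.zeros((400,765,3),np.uint8);O[:,:500]=np.clip(a*1.3,0,255);O[:200,504:764]=b
cv2.imwrite('pics/z7.png',O[:,:,::-1]); print(u-50,v-40)
E
```

```text
[ 0.52896754 -0.06704854  0.19861522] [-1.79977517e+02  1.80121392e-03 -1.69372631e+02] 0.04748503846746823 [-0.90802441 -0.68121636 -2.30695577]
463.5220259027853 226.5444889722022
413 186
```

View pics/z7.png

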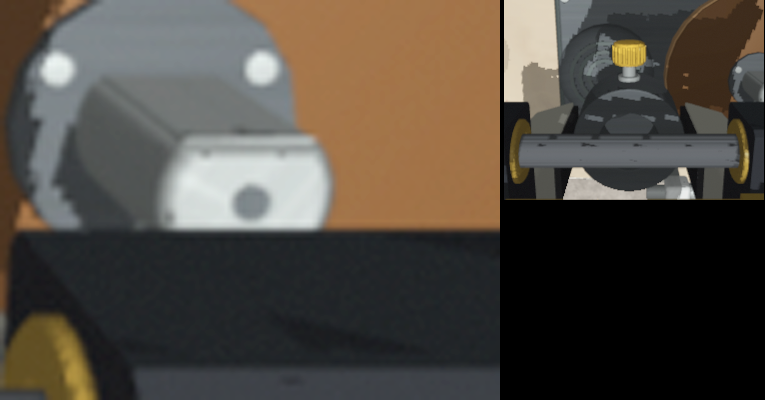

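The flat's edge is level in the tool image (rows 137–137), so it is square to tool x at yaw 190.6°. The spindle dot is at (463,226.6), predicted (463.5,226.5). The screw head in hand is at about (315,184). I'll measure the collar's offset in the hand.

```bash
python3 - <<'E'
from h import *
im,p=load('w5.png'); T=np.array([.52897,-.06705,.19862]); y=np.radians(-169.373)
X=np.array([np.cos(y),np.sin(y),0]);Y=np.array([np.sin(y),-np.cos(y),0])
h=cv2.cvtColor(im,cv2.COLOR_RGB2HSV); m=(h[...,1]>120)&(h[...,2]>90)&(h[...,0]>12)&(h[...,0]<35)
m[:160]=0;m[202:]=0;m[:,:285]=0;m[:,345:]=0
ys,xs=np.nonzero(m);print(m.sum(),xs.min(),xs.max(),ys.min(),ys.max())
for u,v,z in((xs.mean(),ys.mean(),.0263),((xs.min()+xs.max())/2,ys.min(),.0263),((xs.min()+xs.max())/2,ys.min(),.0333)):
    P=onz(p,u,v,T[2]+z)-T; print('tool x,y',P@X,P@Y)
# shank
s=(h[...,1]<20)&(h[...,2]>130); s[:196]=0; s[214:]=0; s[:,:295]=0;s[:,335:]=0
ys,xs=np.nonzero(s);print('shank',s.sum(),xs.mean(),xs.min(),xs.max(),ys.min(),ys.max()); P=onz(p,xs.mean(),ys.mean(),T[2]+.03)-T;print(P@X,P@Y)
for c in(-.002,0,.002):
  print(c,[np.round(proj(p,T+[0,0,.0113]+(c+.024)*X),1).tolist(), np.round(proj(p,T+[0,0,.0413]+(c+.024)*X),1).tolist(),np.round(proj(p,T+[0,0,.0413]+(c-.024)*X),1).tolist(), np.round(proj(p,T+[0,0,.0263]+(c+.041)*X),1).tolist()])
print('col315 V',h[195:330,315,2].tolist())
E
```

```text
826 298 331 170 196
tool x,y 0.035197320044255256 0.0016388790154479404
tool x,y 0.04092958196601388 0.0016616665575276762
tool x,y 0.04209877188664601 0.001673122191962222
shank 175 315.0857142857143 306 324 197 211
0.026145787104200846 0.0019404811701878358
-0.002 [[311.1, 203.1], [310.3, 221.7], [310.5, 325.0], [310.7, 174.3]]
0 [[311.1, 199.2], [310.3, 217.1], [310.5, 321.0], [310.7, 169.8]]
0.002 [[311.1, 195.2], [310.3, 212.4], [310.5, 317.0], [310.7, 165.3]]
col315 V [205, 197, 179, 180, 180, 180, 179, 180, 180, 180, 179, 165, 135, 160, 183, 179, 163, 117, 53, 54, 54, 53, 51, 57, 98, 120, 113, 109, 109, 109, 107, 107, 107, 101, 78, 50, 51, 51, 51, 51, 51, 51, 52, 50, 51, 50, 49, 51, 63, 70, 70, 71, 70, 70, 71, 71, 70, 71, 71, 70, 68, 68, 69, 70, 70, 71, 71, 72, 62, 51, 58, 75, 86, 81, 76, 91, 100, 92, 92, 98, 103, 105, 108, 110, 114, 115, 114, 114, 114, 115, 115, 115, 114, 113, 109, 106, 110, 107, 107, 108, 100, 86, 70, 46, 45, 49, 50, 50, 48, 50, 49, 49, 50, 49, 50, 50, 49, 49, 50, 52, 53, 52, 52, 51, 51, 46, 140, 182, 185, 189, 193, 197, 199, 197, 165]
```

Seen from the camera, the collar is centred along tool x with the screw square. Sideways there is a 0–1.7 mm ambiguity between the camera and the finger symmetry. I'll set y=0.032 (a compromise within the bore and taper tolerance) and go down with force feedback.

jog_arm(
  deltas=[-0.1,0.3,0,0,0,0,-0.1,0.6,0,0,0,0,-0.1,0.99,0,0,0,0,-0.1,0.99,0,0,0,0,-0.1,0.99,0,0,0,0],
)

```text
time: 13.45
tool_pos: [0.5191, 0.0319, 0.1984]
tool_rot: [-3.141, -0.0, -2.956]
contact_force: [-0.2, -0.7, -2.3]
opening: 0.0472
```

jog_arm(
  deltas=[0,0,-0.2,0,0,0,0,0,-0.4,0,0,0,0,0,-0.47,0,0,0,0,0,-0.47,0,0,0,0,0,-0.47,0,0,0],
)

```text
time: 13.87
tool_pos: [0.5193, 0.0303, 0.1516]
tool_rot: [-3.142, -0.0, -2.959]
contact_force: [0.2, -0.4, -2.9]
opening: 0.0475
```

jog_arm(
  deltas=[0,0,-0.02,0,0,0,0,0,-0.04,0,0,0,0,0,-0.06,0,0,0,0,0,-0.08,0,0,0,0,0,-0.08,0,0,0],
)

```text
time: 14.28
tool_pos: [0.5188, 0.0316, 0.1431]
tool_rot: [3.141, -0.0, -2.957]
contact_force: [0.2, -0.7, -3.0]
opening: 0.0477
```

jog_arm(
  deltas=[0,0,-0.02,0,0,0,0,0,-0.04,0,0,0,0,0,-0.05,0,0,0,0,0,-0.05,0,0,0],
)

```text
time: 14.62
tool_pos: [0.5188, 0.0316, 0.138]
tool_rot: [3.141, -0.001, -2.957]
contact_force: [-0.6, -0.5, -3.4]
opening: 0.047
```

jog_arm(
  deltas=[0,0,-0.02,0,0,0,0,0,-0.04,0,0,0,0,0,-0.05,0,0,0,0,0,-0.05,0,0,0],
)

```text
time: 14.95
tool_pos: [0.5188, 0.0316, 0.133]
tool_rot: [3.141, -0.001, -2.957]
contact_force: [-1.1, 0.9, -2.7]
opening: 0.0471
```

It is over the spindle by 10 mm with no contact. Next the screw tip passes the top.

jog_arm(
  deltas=[0,0,-0.02,0,0,0,0,0,-0.04,0,0,0,0,0,-0.06,0,0,0,0,0,-0.07,0,0,0,0,0,-0.07,0,0,0],
)

```text
time: 15.37
tool_pos: [0.5188, 0.0316, 0.126]
tool_rot: [3.141, -0.001, -2.957]
contact_force: [-1.1, 1.6, -3.0]
opening: 0.0478
```

jog_arm(
  deltas=[0,0,-0.02,0,0,0,0,0,-0.04,0,0,0,0,0,-0.06,0,0,0,0,0,-0.07,0,0,0,0,0,-0.07,0,0,0],
)

```text
time: 15.78
tool_pos: [0.5188, 0.0316, 0.119]
tool_rot: [3.141, -0.0, -2.957]
contact_force: [-1.2, 2.6, -3.5]
opening: 0.0474
```

jog_arm(
  deltas=[-0.002,0.006,-0.02,0,0,0,-0.002,0.006,-0.04,0,0,0,-0.002,0.006,-0.06,0,0,0,-0.002,0.006,-0.08,0,0,0,-0.002,0.006,-0.1,0,0,0],
)

```text
time: 16.2
tool_pos: [0.5189, 0.0319, 0.1091]
tool_rot: [-3.141, 0.0, -2.957]
contact_force: [-0.1, 0.4, -2.7]
opening: 0.0473
```

jog_arm(
  deltas=[0,0,-0.02,0,0,0,0,0,-0.04,0,0,0,0,0,-0.06,0,0,0,0,0,-0.06,0,0,0],
)

```text
time: 16.53
tool_pos: [0.5189, 0.0321, 0.1034]
tool_rot: [-3.141, 0.0, -2.957]
contact_force: [-1.6, -0.4, 2.2]
opening: 0.0472
```

It is on the hub (lift +4.9 N). Now press.

jog_arm(
  deltas=[0,0,-0.01,0,0,0,0,0,-0.02,0,0,0,0,0,-0.03,0,0,0,0,0,-0.04,0,0,0,0,0,-0.04,0,0,0],
  newtons=50,
)

```text
time: 16.95
tool_pos: [0.5189, 0.032, 0.0994]
tool_rot: [-3.141, 0.0, -2.957]
contact_force: [-2.1, -1.1, 4.0]
opening: 0.0474
```

jog_arm(
  deltas=[0,0,-0.01,0,0,0,0,0,-0.02,0,0,0,0,0,-0.03,0,0,0,0,0,-0.03,0,0,0],
)

```text
time: 17.28
tool_pos: [0.5189, 0.0321, 0.0966]
tool_rot: [-3.141, 0.0, -2.957]
contact_force: [-2.3, -1.9, 7.0]
opening: 0.0472
```

jog_arm(
  deltas=[0,0,-0.01,0,0,0,0,0,-0.02,0,0,0,0,0,-0.02,0,0,0],
)

```text
time: 17.53
tool_pos: [0.5191, 0.0321, 0.0965]
tool_rot: [-3.141, 0.002, -2.957]
contact_force: [-8.6, -0.9, 21.6]
opening: 0.0472
```

The stop is reached: z holds at 0.0965 (predicted 0.0967) while the force rises to 22 N. I'll ease the push slightly, settle, and check.

jog_arm(
  deltas=[-0.005,0,0.005,0,0,0,-0.005,0,0.005,0,0,0,-0.005,0,0.005,0,0,0,-0.005,0,0.005,0,0,0,-0.005,0,0.005,0,0,0],
)

```text
time: 17.95
tool_pos: [0.519, 0.0321, 0.0966]
tool_rot: [-3.141, 0.003, -2.957]
contact_force: [-4.8, -1.3, 16.6]
opening: 0.0475
```

```bash
python3 - <<'E'
from h import *
im,p=shot('wrist','w6.png'); s,ps=shot('side','s6.png'); o=robot.observe();print(o['tool_pos'],o['tool_rot'],o['opening'],o['contact_force'],o['torque'])
O=np.zeros((400,800,3),np.uint8)
O[:,:500]=cv2.resize(im[140:340,190:440],(500,400)); O[:300,502:]=cv2.resize(s[120:195,280:355],(298,300),interpolation=cv2.INTER_CUBIC)
cv2.imwrite('pics/z8.png',O[:,:,::-1])
E
```

```text
[0.51903647 0.03204759 0.09653762] [-3.14088223e+00  2.48732624e-03 -2.95725468e+00] 0.04741172861787765 [-4.94178347 -1.00161505 15.3549199 ] [-0.11284027  0.68330815  0.00388509]
```

View pics/z8.png

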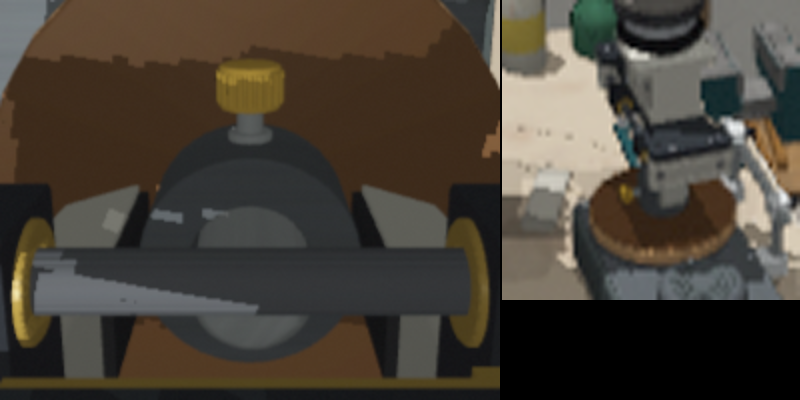

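The last view shows the collar down on the hub in the jaws, with the spindle end centred in its bore. The screw head at crop (250,85) points straight to the front. The push is 15 N against the stop with a steady pose, so I'm handing in.

```bash
python3 - <<'E'
from cell import robot
print(robot.hand_in())
E
```

```text
the job is handed in; nothing more can be done
None
```

The collar is down over the spindle on the wheel hub, screw over the flat, and the arm is holding it pressed against the stop. I handed in at about 18 s, and no verdict was reported.

**What I did**
- **Spindle:** I pinched it on its flat at 19.7 mm opening and turned it about -36°. I held it over 0.3 s facing the machine's front, which I measured at a machine yaw of about 10.6°.
- **Collar:** I gripped the smallest of the three rings at 47.5 mm and lowered it over the spindle with no jamming. I then pressed the wheel down with the grip set to 50 N.

**Last checks**
- Height stayed at z 0.0965 while the push rose from 7 N to about 22 N, so the wheel is at its stop. I eased the push to about 15 N.
- That height matches the 0.0967 I predicted for the stop.
- Tool tilt was about 0.003 rad.
- The wrist picture shows the spindle centred in the bore and the screw pointing straight to the front.

**What failed or disagreed**
- My first pinch closed above the spindle. The images show the fingertips about 18 mm above the reported TCP, not 11 mm ahead of it as stated. I went about 30 mm lower, and every later contact fitted that.
- The wrist camera put the held collar about 1.7 mm sideways of the tool axis, while the pinch indicated it was centred. I aimed between the two and corrected by force during insertion.
- A side force of about 5 N along x remained at the end.

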